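# Uncover the contactor for inspection

## Task

Take the orange dust hood straight up off its contactor, taking hold of the hood alone so that the contactor clinging inside it stays seated in its socket. Then set the hood down, open side down and flat on the floor of the green tray, without dropping it. Leave the blue-hooded contactor as it is.

Things in the scene. Friction and masses are not known exactly. Their poses are not given: they have to be found in the camera images.
- orange_hood: Orange rigid dust hood, 90 g, a box open below: 74 (its x) x 48 (its y) x 70 mm tall, walls 3 mm. Origin: centre of its lower edge, z up to the flat top. Ends (x) reach right down; long sides (y) are closed only from z = 34 to 70 mm (black grip lines), open below. Grip across y on that upper band. Starts over its contactor, lower edge 23 mm above the table, 3 mm play.
- orange_contactor: Black loose contactor under the orange hood, 360 g, 84 mm tall, axes as the hood. Origin: centre of underside, z up. Terminal blocks stick out through the hood's open sides, 50 mm wide along y, up to z = 46 mm: fingers there would take it too. End clips drag on the hood (under 2 N in all); its weight keeps it down. Stands in a fixed grey socket 96 x 76 x 18 mm, recess 12 mm deep.
- tray: Green metal tray, fixed, open above: 140 mm along its x, 120 mm along its y, 25 mm high, walls and floor 5 mm thick, empty. Origin at the centre of its underside on the table (its inner floor is 5 mm above the origin), z up.
- blue_hood: Blue dust hood, the same in size and shape as the orange one (origin at the centre of its open lower edge, z up), sitting over another contactor in a like socket; to be left alone.
Mind the look-alikes: they are no part of the job. Leave any yellow look-alike of the orange_contactor alone. There is more than one size of the orange_hood; the one meant has the size given above.

How it is judged:
By the outcome, as a careful person would: the job done as asked, in the order asked, and still so for the second after the job is handed in, with the robot touching nothing.
It also fails if it takes over 37 s, if anything falls off the work surface, if the arm or the gripper's body presses on something with over 40 N, if the wrist force passes 120 N, or if a joint passes its speed limit or range.

## Robot

A 6-joint arm with a two-finger parallel gripper is mounted at the origin on the work surface. World frame = base frame: x ahead of the robot, y to its left, z up, the work surface at z = 0. Lengths are in m, angles in rad, forces in N, time in s.
With the tool pointing down it reaches from about 0.225 to 0.875 m from the base axis. Payload 3.4 kg.
Tool frame: the origin (TCP) lies on the centre line of the jaws, within the pads' length; the fingertips stand 19 mm ahead of it and the grasp point (between the pads) is the TCP (arm.tcp_to_tips is the distance from the TCP to the fingertips, in m); z points along the fingers, y is the line along which they close (so a half turn about z gives the same grasp; the last joint's range is limited). The gripper opens to 85 mm and grips with 20 to 120 N. Pads are 22 mm wide; open, the fingers measure 114 mm over their backs; the gripper's body (76 mm by 85 mm) begins 54 mm behind the grasp point. The pads swing forward as they close: fully open they stand 13 mm farther back than shut.
Start: joints at [1.083, 0.276, 1.505, -0, 1.361, -0.121], TCP at [0.206, 0.537, 0.25] pointing down, gripper open.
Joint ranges: [-2.89, 2.89], [-0.75, 2.08], [0.22, 2.7], [-1.18, 4.32], [0.11, 2.71], [-2.7, 2.7]. Speed limits (rad/s): [2.57, 2.57, 3.14, 3.14, 3.14, 3.14].

## Interface

Orientations are given as a rotation vector (axis times angle).
In Python, from bench import arm gives the robot as it stands. The module is installed in compiled form; this text tells all that it offers.
- The arm moves only by the tool send_rows, never from a script. Its argument "steps" is a list that holds one entry, the list of rows, each a list of 5 numbers: the shift along the tool's x, y, z as a fraction of full scale, then the turn about the tool's z as a fraction of full scale, then the opening, from 0 (shut) to 1 (fully open). In form: [[[tx, ty, tz, roll, gripper], ...]]. A call has 1 to 10 rows; each row shifts and turns the commanded pose from where the row before left it, along the tool's axes as they then stand; what a row does not reach is not made up. Full scale, the value 1, is 20 cm for a shift and 180 degrees for a turn. A row lasts 1/12 s, in which the tool goes at most 41.7 mm and 7.16 degrees, less where a joint would pass 70% of its speed; a pose out of reach is approached as far as the arm can. A call with a number of a shift or a turn outside -1 to 1 is refused whole. A call with a gripper value outside its range is refused whole. The fingers move at their own pace and stop on an object; "newtons" is the grip in N (left out, the last holds). Time passes only in rows, so rows that do not move let the fingers close. It gives the time, the measured TCP pose, the force, the opening and the grip force at its end, in the units of the state.
- arm.state(): the state, without advancing time (a new reading comes with each control period).
- arm.capture(name): name is "side" or "top" or "wrist"; returns the picture (420x560x3 uint8, red, green, blue); there is no depth.
- arm.camera_info(name): a dict with "intrinsics" (3x3 intrinsics, pixels), "k1" (the pictures are not rectified: a ray, as slopes to the right and down, at radius r is drawn at 1 + k1 r^2 times it, then the intrinsics apply), "T" (4x4, takes a point from camera to world coordinates). Camera axes: x right, y up, looking along -z (the intrinsics and any distortion apply to the point x, -y, -z); pixel columns grow to the right and rows downward; lengths in m; the calibration is good to about 2 mm. A picture is of the moment at which its call begins: read the wrist's pose just before it. camera_info takes no time and is no camera call; for the wrist camera it gives the pose at the moment of the call.
- arm.hand_in(): hands the job in; it is judged then, once.
The state is a dict: "time": time; "q": joint angles; "dq": joint speeds; "tau": joint torques, N m; "position": TCP position; "eef_rot": TCP orientation; "force": force on the tool from outside, world axes, zero at the start; "torque": the same for the moment, N m; "finger_gap": opening from 0.0 (shut) to 1.0 (fully open); "finger_force": force on a finger pad.
Only numpy, scipy, OpenCV 4.12 (cv2) and the standard library are available. Lean on these libraries where they do the work, as an engineer would, in place of code of your own. Each camera call takes 0.05 s, during which the arm holds its last target. There are 200 camera calls.

## Working session

There is one attempt and no reset: what is moved stays moved. The work goes in short steps, Python scripts to look and compute and a tool call to move; the robot and the scene stay as the last step left them, time stands still between calls to the robot, and variables do not carry over. Pictures are saved under pics/ and viewed, at most 10 in all, crops included, and the job is handed in when it is done.

Besides the shell and the picture viewer there is one more tool, called after ">>>" as name(argument=value, ...), one argument or row to a line, values as JSON. send_rows: Moves the arm, as the interface text tells. Shift numbers are shares of 20 cm and turn numbers shares of 180 degrees, none past 1 either way. Its arguments: {"type":"object","properties":{"steps":{"type":"array","items":{"type":"array","items":{"type":"array","items":{"type":"number"}}}},"newtons":{"type":"number"}},"required":["steps"]}

```bash
mkdir -p pics; python3 - <<'E'
from bench import arm
import cv2,numpy as np
for n in("top","side"):
    cv2.imwrite(f"pics/{n}0.png",arm.capture(n)[:,:,::-1])
    i=arm.camera_info(n);print(n,np.round(i["intrinsics"],1).tolist(),i["k1"],np.round(i["T"],3).tolist())
s=arm.state();print(s["time"],s["position"],s["eef_rot"],arm.tcp_to_tips)
E
```

```text
top [[496.3, 0.0, 275.6], [0.0, 496.3, 215.7], [0.0, 0.0, 1.0]] -0.11343637233589711 [[0.024, 0.999, -0.039, 0.449], [-1.0, 0.024, -0.015, -0.04], [-0.014, 0.039, 0.999, 1.18], [0.0, 0.0, 0.0, 1.0]]
side [[392.1, 0.0, 288.4], [0.0, 392.1, 211.6], [0.0, 0.0, 1.0]] -0.012549177562188466 [[0.789, 0.365, -0.494, 0.166], [-0.614, 0.441, -0.655, -0.494], [-0.021, 0.82, 0.572, 0.455], [0.0, 0.0, 0.0, 1.0]]
0.1 [0.20598406 0.53638038 0.24951901] [-5.72789752e-01 -3.08841028e+00  2.44523666e-03] 0.019
```

View pics/top0.png

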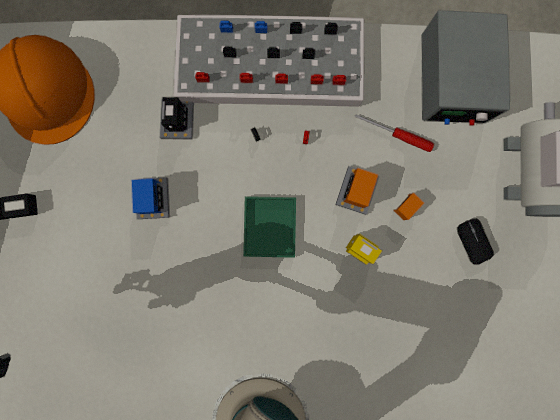

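View pics/side0.png

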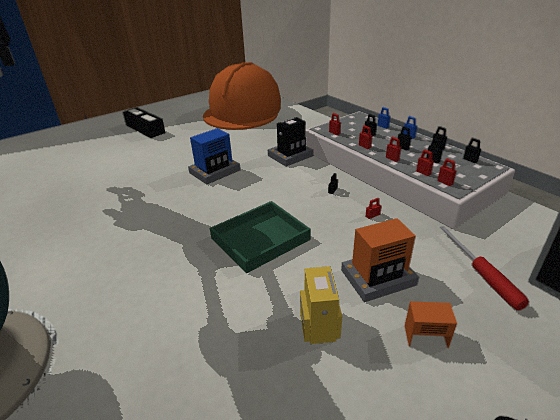

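Top view: the orange hood on a grey socket is at (360,188), with a loose smaller orange hood at (410,207). The tray is at (270,227), the yellow look-alike at (364,249) and the blue hood at (147,196). The orange hood at (360,188), (384,250) in the side view, should be the one meant because it sits over a contactor in a socket. I'll check its size and take one enlarged crop.

```bash
cat > h.py <<'E'
import numpy as np,cv2
from bench import arm
def ray(info,uv):
    K=np.array(info["intrinsics"]);k=info["k1"];T=np.array(info["T"])
    d=(np.array(uv,float)-K[:2,2])/[K[0,0],K[1,1]]
    s=d.copy()
    for _ in range(20): s=d/(1+k*(s**2).sum(-1,keepdims=True))
    v=np.c_[s[:,0],-s[:,1],-np.ones(len(s))]@T[:3,:3].T
    return T[:3,3],v
def onplane(info,uv,z):
    o,v=ray(info,uv); return o+v*((z-o[2])/v[:,2])[:,None]
def project(info,P):
    T=np.array(info["T"]);K=np.array(info["intrinsics"])
    c=(np.array(P)-T[:3,3])@T[:3,:3]
    s=np.c_[c[:,0],-c[:,1]]/-c[:,2:]
    s=s*(1+info["k1"]*(s**2).sum(1,keepdims=True))
    return s*[K[0,0],K[1,1]]+K[:2,2]
def mask(im,lo,hi):
    return cv2.inRange(cv2.cvtColor(im,cv2.COLOR_RGB2HSV),lo,hi)
def blobs(m,amin=100):
    c,_=cv2.findContours(m,cv2.RETR_EXTERNAL,cv2.CHAIN_APPROX_NONE)
    return [x for x in c if cv2.contourArea(x)>amin]
def rect(P):
    (c,wh,a)=cv2.minAreaRect(P[:,:2].astype(np.float32)*1000)
    return np.round(c,1),np.round(wh,1),round(a,1)
E
python3 - <<'E'
from h import *
im=cv2.imread("pics/top0.png")[:,:,::-1];i=arm.camera_info("top")
V=cv2.cvtColor(im,cv2.COLOR_RGB2HSV)
for name,lo,hi,z in(("orange",(5,150,60),(18,255,255),.093),("green",(60,80,20),(95,255,255),.025),("yellow",(22,120,80),(35,255,255),.08)):
    for c in blobs(mask(im,lo,hi)):
        uv=c[:,0]; print(name,uv.mean(0).round(),rect(onplane(i,uv,z)))
print(V[175:205:3,340:384:3,2])
a=cv2.resize(im[150:270,320:440],(600,600),interpolation=cv2.INTER_CUBIC)
s=cv2.imread("pics/side0.png")
cv2.imwrite("pics/crop.png",a[:,:,::-1])
E
```

```text
orange [409. 206.] (array([ 519.2, -316.8]), array([36.7, 59. ]), 47.8)
orange [361. 188.] (array([ 556.5, -209.2]), array([55. , 81.2]), 73.0)
orange [42. 88.] (array([774.9, 514.7]), array([264.1, 228.8]), 5.2)
green [275. 409.] (array([ 39.8, -31.8]), array([112. ,  43.7]), 64.6)
green [270. 227.] (array([468.7,  -9.1]), array([137.5, 118.8]), 1.3)
yellow [363. 249.] (array([ 422.1, -219.5]), array([71.6, 49.9]), 57.7)
[[156 155  98  93  32 144 158 161 157 159 159 157 161 110 110]
 [156 151  98  70   9 159 158 157 159 158 159 159 145 111 112]
 [156  65  98  17  67 159 161 160 158 158 160 159 112 107 111]
 [155  99  98  51 146 162 159 159 159 155 157 160  84 111 114]
 [163 101  74  26 161 156 159 158 156 157 160 158 112 110 108]
 [ 62  97  14  55 159 159 159 160 160 158 159 118 109 105 108]
 [ 99 100  68 145 158 159 159 158 158 162 158  79 111 109 108]
 [101  80  41 159 157 158 157 159 160 157 153 106 110 108 112]
 [100  70 106 163 160 160 160 158 158 159 124 109 109 113 110]
 [101 144 102 106 103 121 163 160 159 161  79 110 105 130 155]]
```

View pics/crop.png

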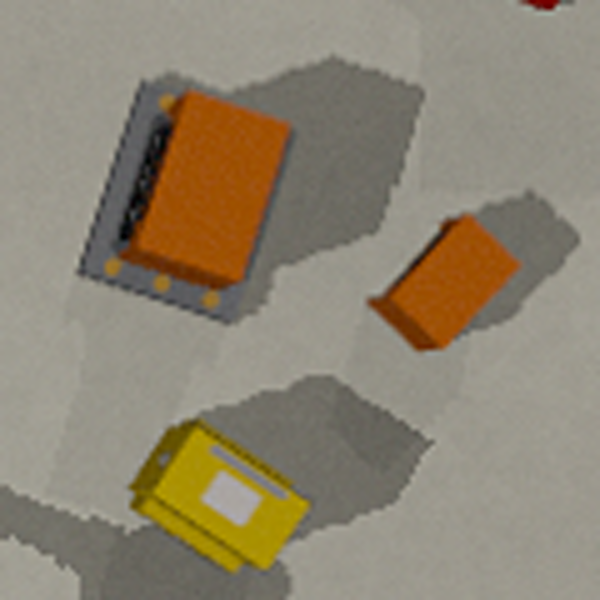

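Crop: the socketed hood's top runs from about (130,95) to (290,285) in the crop, with the black terminals showing at its left. It is clearly larger than the loose orange hood at crop (450,280), so it is the one meant. Next I'll measure its top face.

```bash
python3 - <<'E'
from h import *
im=cv2.imread("pics/top0.png")[:,:,::-1];i=arm.camera_info("top")
m=mask(im,(5,150,135),(18,255,255))
for c in blobs(m):
    uv=c[:,0]
    if 340<uv[:,0].mean()<425:
        for z in (.093,.06,.05): print(uv.mean(0),z,rect(onplane(i,uv,z)))
g=[c for c in blobs(mask(im,(60,80,20),(95,255,255))) if c[:,0,1].mean()<300][0][:,0]
print("tray",cv2.approxPolyDP(g,6,True)[:,0].tolist())
# side: hood all-orange extremes -> corner rays
s=cv2.imread("pics/side0.png")[:,:,::-1];js=arm.camera_info("side")
c=[c for c in blobs(mask(s,(3,150,40),(18,255,255)),300) if 340<c[:,0,0].mean()<410 and c[:,0,1].mean()>200]
for k in c:
    p=cv2.approxPolyDP(k,4,True)[:,0];print("side",p.tolist(),onplane(js,p,.093).round(3).tolist())
st=arm.state();R=cv2.Rodrigues(st["eef_rot"])[0];print(R.round(3).tolist())
E
```

```text
[410.92727273 205.52727273] 0.093 (array([ 520.6, -321.1]), array([32.7, 50.6]), 46.4)
[410.92727273 205.52727273] 0.06 (array([ 522.7, -329.6]), array([33.7, 52.1]), 46.4)
[410.92727273 205.52727273] 0.05 (array([ 523.4, -332.2]), array([34. , 52.6]), 46.4)
[362.26262626 186.6969697 ] 0.093 (array([ 559.7, -213. ]), array([47.3, 72.9]), 73.0)
[362.26262626 186.6969697 ] 0.06 (array([ 563.1, -218.2]), array([48.7, 75.1]), 73.0)
[362.26262626 186.6969697 ] 0.05 (array([ 564.1, -219.8]), array([49.2, 75.8]), 73.0)
tray [[245, 197], [244, 255], [294, 256], [295, 198]]
side [[399, 220], [355, 229], [352, 262], [366, 282], [371, 265], [405, 257], [408, 271], [414, 235]] [[0.598, -0.207, 0.093], [0.529, -0.18, 0.093], [0.473, -0.229, 0.093], [0.459, -0.267, 0.093], [0.488, -0.249, 0.093], [0.536, -0.268, 0.093], [0.517, -0.288, 0.093], [0.585, -0.245, 0.093]]
[[-0.933, 0.359, -0.001], [0.359, 0.933, -0.001], [0.0, -0.002, -1.0]]
```

>>> send_rows(
  steps=[
    [[-0.136,-0.13,0,0,1],[-0.136,-0.13,0,0,1],[-0.136,-0.13,0,0,1],[-0.136,-0.13,0,0,1],[-0.136,-0.13,0,0,1],[-0.136,-0.13,0,0,1],[-0.136,-0.13,0,0,1],[-0.136,-0.13,0,0,1],[-0.136,-0.13,0,0,1],[-0.136,-0.13,0,0,1]],
  ],
)

```text
time: 0.93
position: [0.3669, 0.1948, 0.2501]
eef_rot: [-0.572, -3.089, -0.0]
force: [1.1, 0.1, -0.0]
finger_gap: 1.004
finger_force: 0.0
```

>>> send_rows(
  steps=[
    [[-0.136,-0.13,0,0,1],[-0.136,-0.13,0,0,1],[-0.136,-0.13,0,0,1],[-0.136,-0.13,0,0,1],[-0.136,-0.13,0,0,1],[-0.136,-0.13,0,0,1],[-0.136,-0.13,0,0,1],[-0.136,-0.13,0,0,1],[-0.136,-0.13,0,0,1],[0,0,0,-0.022,1]],
  ],
)

```text
time: 1.77
position: [0.5146, -0.1161, 0.2495]
eef_rot: [0.471, 3.103, -0.006]
force: [0.1, 0.6, 0.3]
finger_gap: 0.999
finger_force: 0.0
```

```bash
cat > wr.py <<'E'
from h import *
import sys
i=arm.camera_info("wrist");im=arm.capture("wrist");cv2.imwrite(sys.argv[1],im[:,:,::-1])
st=arm.state();print(st["time"],st["position"].round(4),st["q"].round(2),st["force"].round(1))
R=cv2.Rodrigues(st["eef_rot"])[0];print(R.round(4).tolist())
for vlo in (60,110,140):
  for c in blobs(mask(im,(4,150,vlo),(18,255,255)),400):
    uv=c[:,0];print(vlo,uv.mean(0).round(),rect(onplane(i,uv,.093)),cv2.approxPolyDP(uv,5,True)[:,0].tolist())
E
python3 wr.py pics/w1.png
```

```text
1.8167 [ 0.5127 -0.113   0.2494] [-0.35  0.2   1.61 -0.    1.33 -1.62] [-0.5  0.1  0.4]
[[-0.9563, 0.2924, -0.0005], [0.2924, 0.9563, -0.0006], [0.0003, -0.0007, -1.0]]
60 [208. 253.] (array([ 547.7, -203.1]), array([61.3, 94.2]), 72.9) [[192, 210], [174, 231], [179, 269], [190, 272], [192, 291], [223, 292], [236, 263], [224, 272], [230, 212]]
60 [114. 239.] (array([ 504.3, -287.8]), array([40.1, 68.3]), 47.6) [[120, 209], [97, 222], [88, 254], [111, 267], [131, 250], [120, 259], [122, 244], [141, 219]]
110 [203. 259.] (array([ 555.9, -212.5]), array([48., 73.]), 73.0) [[175, 230], [179, 269], [188, 269], [192, 282], [214, 271], [218, 283], [211, 292], [223, 292], [220, 230]]
110 [106. 244.] (array([ 508.3, -298.6]), array([29.6, 48. ]), 48.3) [[98, 221], [88, 258], [114, 267], [125, 232]]
140 [204. 260.] (array([ 556.9, -213.3]), array([46.1, 70.7]), 72.9) [[175, 232], [179, 267], [190, 269], [192, 280], [214, 268], [220, 281], [213, 292], [223, 292], [219, 232]]
140 [105. 245.] (array([ 508.9, -299.9]), array([28.3, 44.2]), 48.1) [[97, 222], [88, 258], [113, 267], [123, 233]]
```

View pics/w1.png

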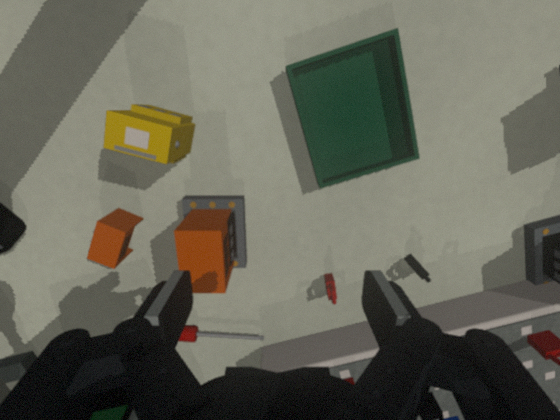

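Wrist view: the hood top spans (176–223, 230–292). That puts its centre near (0.557,-0.213), which agrees with the top view to about 3 mm, and the yaw of 73° matches. I'll move directly above it and look again.

>>> send_rows(
  steps=[
    [[-0.1,-0.11,0.06,0,1],[-0.1,-0.11,0.06,0,1],[-0.1,-0.11,0.06,0,1],[-0.0625,-0.082,0.02,0,1],[0,0,0,0,1],[0,0,0,0,1]],
  ],
)

```text
time: 2.32
position: [0.5563, -0.2096, 0.2096]
eef_rot: [-0.468, -3.104, -0.002]
force: [-0.1, 0.3, -0.9]
finger_gap: 0.999
finger_force: 0.0
```

```bash
python3 wr.py pics/w2.png; python3 - <<'E'
from h import *
i=arm.camera_info("top");im=arm.capture("top")
for c in blobs(mask(im,(5,150,135),(18,255,255))): print(c[:,0].mean(0),rect(onplane(i,c[:,0],.093)))
E
```

```text
2.3667 [ 0.5561 -0.2089  0.2102] [-0.48  0.33  1.53  0.    1.29 -1.75] [-0.8 -0.3 -0. ]
[[-0.9558, 0.2939, -0.0012], [0.2939, 0.9558, 0.0017], [0.0016, 0.0013, -1.0]]
60 [153. 197.] (array([ 511.4, -302.7]), array([35.9, 57.3]), 48.1) [[159, 164], [138, 172], [124, 215], [154, 230], [170, 215], [160, 221], [167, 199], [184, 176]]
60 [271. 209.] (array([ 551.1, -211.8]), array([47.8, 83.2]), 72.9) [[294, 161], [250, 161], [242, 173], [246, 254], [298, 253], [300, 173]]
110 [271. 213.] (array([ 556.1, -213.4]), array([47.8, 72.6]), 72.8) [[243, 173], [246, 254], [297, 254], [300, 173]]
110 [147. 200.] (array([ 513.4, -309. ]), array([29.2, 45.8]), 48.2) [[139, 171], [124, 217], [155, 230], [171, 184]]
140 [282. 221.] (array([ 560.3, -208. ]), array([33.4, 67.7]), 72.8) [[296, 179], [285, 191], [279, 186], [286, 196], [276, 191], [286, 196], [289, 215], [276, 210], [275, 196], [276, 210], [268, 199], [272, 210], [282, 211], [279, 220], [282, 214], [288, 219], [281, 219], [287, 231], [273, 215], [273, 223], [266, 220], [277, 231], [264, 231], [274, 239], [278, 226], [283, 235], [267, 249], [282, 246], [287, 235], [288, 246], [268, 253], [262, 248], [260, 254], [285, 247], [281, 253], [291, 254], [298, 243], [297, 205], [289, 207], [285, 199], [295, 199], [295, 193], [297, 201], [294, 188], [291, 197], [286, 193]]
[410.67924528 205.90566038] (array([ 520.6, -321.1]), array([32.7, 50.6]), 46.4)
[364.84615385 197.97435897] (array([ 535.5, -220.6]), array([21.6, 33.6]), 64.4)
[ 59.4469697  130.67424242] (array([673.3, 470.6]), array([ 44.3, 149.8]), 17.5)
[31.14379085 68.90196078] (array([820.9, 553.6]), array([159.7,  54.3]), 20.5)
[14.27317073 86.49756098] (array([780.7, 604.9]), array([208.9,  85. ]), 26.0)
```

View pics/w2.png

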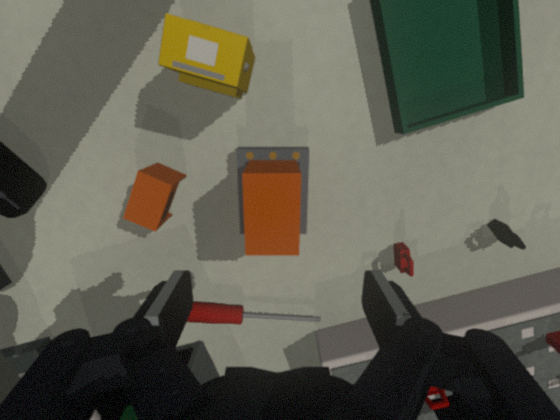

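Wrist view: the hood top spans (243–300, 173–254), measuring 47.8 x 72.6 mm as it should. It is centred between the fingers to within about 4 mm. I'll correct that and descend so the tips stop at z ≈ 0.062, above the terminal blocks (0.052) and the band's lower edge (0.057).

>>> send_rows(
  steps=[
    [[-0.015,-0.02,0.06,0,1],[0,0,0.13,0,1],[0,0,0.13,0,1],[0,0,0.13,0,1],[0,0,0.1,0,1],[0,0,0.06,0,1],[0,0,0.03,0,1],[0,0,0,0,1],[0,0,0,0,1]],
  ],
)

```text
time: 3.17
position: [0.5585, -0.2141, 0.0826]
eef_rot: [0.465, 3.106, -0.0]
force: [0.2, -0.7, 0.2]
finger_gap: 1.002
finger_force: 0.0
```

```bash
python3 - <<'E'
from h import *
st=arm.state();print(st["position"].round(4),st["force"].round(1))
a=arm.capture("wrist");b=arm.capture("side")
b=cv2.resize(b[190:330,300:440],(560,560));
cv2.imwrite("pics/g1.png",np.hstack([cv2.resize(a,(400,300)),cv2.resize(b,(300,300))])[:,:,::-1])
E
```

```text
[ 0.5585 -0.2141  0.0826] [ 0.2 -0.7  0.2]
```

View pics/g1.png

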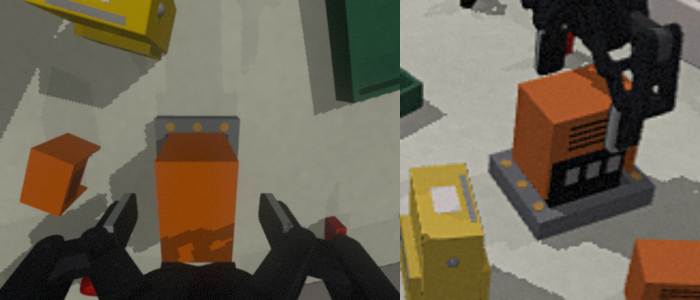

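Left (wrist): the hood is centred between the open pads. Right (side): the near fingertip is at about side pixel (405,260), beside the band. I'll check the tip's height before closing.

```bash
python3 - <<'E'
from h import *
i=arm.camera_info("side");st=arm.state();R=cv2.Rodrigues(st["eef_rot"])[0];p=st["position"]
for z in(.019,.006,-.005):
  for y in (-.043,-.024):
    P=[p+R@[x,y,z] for x in(-.011,.011)];print(z,y,P[0][2].round(3),project(i,P).round(0).tolist())
E
```

```text
0.019 -0.043 0.065 [[406.0, 263.0], [394.0, 267.0]]
0.019 -0.024 0.065 [[399.0, 255.0], [386.0, 258.0]]
0.006 -0.043 0.078 [[408.0, 256.0], [395.0, 260.0]]
0.006 -0.024 0.078 [[400.0, 248.0], [387.0, 252.0]]
-0.005 -0.043 0.089 [[409.0, 250.0], [396.0, 254.0]]
-0.005 -0.024 0.089 [[401.0, 242.0], [388.0, 246.0]]
```

>>> send_rows(
  newtons=35,
  steps=[
    [[0,0,-0.01,0,0.75],[0,0,0,0,0.65],[0,0,0,0,0.6],[0,0,0,0,0.5],[0,0,0,0,0.4],[0,0,0,0,0.3],[0,0,0,0,0.3],[0,0,0,0,0.3]],
  ],
)

```text
time: 3.93
position: [0.5588, -0.2148, 0.0851]
eef_rot: [0.466, 3.105, -0.001]
force: [-0.2, -0.1, 5.1]
finger_gap: 0.556
finger_force: 37.0
```

```bash
python3 - <<'E'
from h import *
st=arm.state();print({k:np.round(st[k],4).tolist() for k in("time","position","force","finger_gap","finger_force")})
a=arm.capture("wrist");b=arm.capture("side")[190:330,300:440]
cv2.imwrite("pics/g2.png",np.hstack([cv2.resize(a,(400,300)),cv2.resize(b,(300,300),interpolation=cv2.INTER_CUBIC)])[:,:,::-1])
E
```

```text
{'time': 3.9333, 'position': [0.5588, -0.2148, 0.0851], 'force': [-0.2247, -0.0929, 5.0967], 'finger_gap': 0.5558, 'finger_force': 36.9886}
```

View pics/g2.png

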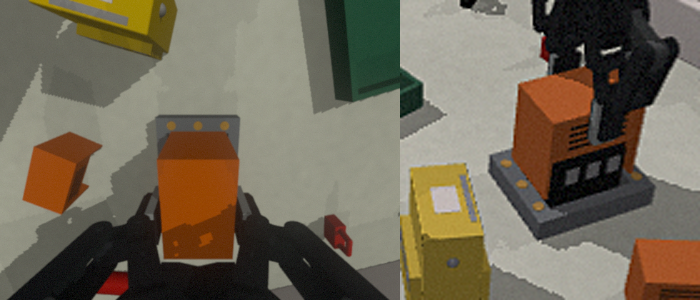

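Left: the pads are closed on the hood. Right: the tips press on the vented band, above the black terminals. The opening of 0.556 is about 47 mm, which matches the 48 mm hood. I'll lift slowly at first.

>>> send_rows(
  steps=[
    [[0,0,-0.02,0,0.3],[0,0,-0.03,0,0.3],[0,0,-0.04,0,0.3],[0,0,-0.05,0,0.3],[0,0,-0.05,0,0.3],[0,0,-0.05,0,0.3],[0,0,0,0,0.3]],
  ],
)

```text
time: 4.62
position: [0.5599, -0.2152, 0.1353]
eef_rot: [0.465, 3.102, -0.003]
force: [1.2, 0.4, -0.5]
finger_gap: 0.556
finger_force: 36.3
```

>>> send_rows(
  steps=[
    [[0,0,-0.07,0,0.3],[0,0,-0.07,0,0.3],[0,0,-0.07,0,0.3],[0,0,-0.07,0,0.3],[0,0,-0.07,0,0.3],[0,0,-0.05,0,0.3],[0,0,0,0,0.3]],
  ],
)

```text
time: 5.2
position: [0.5595, -0.215, 0.2149]
eef_rot: [0.465, 3.102, -0.002]
force: [-0.4, -1.3, 0.2]
finger_gap: 0.555
finger_force: 36.3
```

```bash
python3 - <<'E'
from h import *
st=arm.state();print({k:np.round(st[k],4).tolist() for k in("time","position","eef_rot","force","finger_gap","finger_force")})
b=arm.capture("side")
cv2.imwrite("pics/l1.png",b[:,:,::-1])
# tray pose from wrist/top: rim in first top picture
im=cv2.imread("pics/top0.png")[:,:,::-1];i=arm.camera_info("top")
q=np.array([[245,197],[244,255],[294,256],[295,198]])
print(onplane(i,q,.025).round(4).tolist())
s=cv2.imread("pics/side0.png")[:,:,::-1];js=arm.camera_info("side")
for c in blobs(mask(s,(60,80,20),(95,255,255)),1000):
  p=cv2.approxPolyDP(c[:,0],4,True)[:,0];print(p.tolist(),onplane(js,p,.025).round(3).tolist())
E
```

```text
{'time': 5.2, 'position': [0.5595, -0.215, 0.2149], 'eef_rot': [0.4651, 3.1023, -0.0024], 'force': [-0.367, -1.2509, 0.2335], 'finger_gap': 0.5552, 'finger_force': 36.3194}
[[0.5361, 0.0497, 0.025], [0.4008, 0.0485, 0.025], [0.4015, -0.0678, 0.025], [0.5364, -0.067, 0.025]]
[[309, 228], [269, 202], [210, 230], [211, 237], [249, 271], [309, 239]] [[0.535, -0.066, 0.025], [0.529, 0.05, 0.025], [0.393, 0.043, 0.025], [0.385, 0.024, 0.025], [0.389, -0.091, 0.025], [0.515, -0.09, 0.025]]
```

View pics/l1.png

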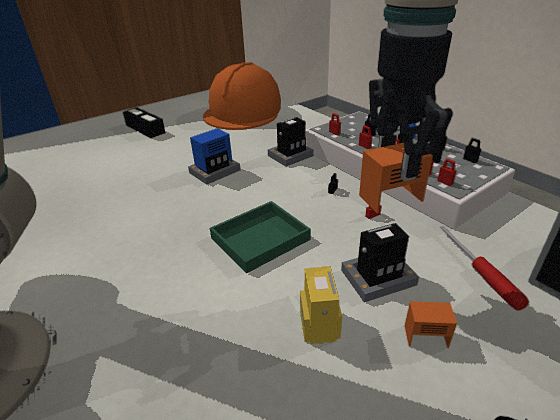

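Side view: the hood hangs in the gripper at (395,175), and the black contactor stays upright in its socket at (383,252). The tray centre is (0.468,-0.009) in both views, so I'll move over it.

>>> send_rows(
  steps=[
    [[0.05,0.06,0,0,0.3],[0.09,0.1,0,0,0.3],[0.1,0.12,0,0,0.3],[0.1,0.12,0,0,0.3],[0.1,0.12,0,0,0.3],[0.1,0.12,0,0,0.3],[0.1,0.11,0,0,0.3],[0.06,0.06,0,0,0.3],[0.04,0.04,0,0,0.3],[0,0,0,0,0.3]],
  ],
)

```text
time: 6.08
position: [0.4643, -0.0062, 0.2115]
eef_rot: [-0.462, -3.105, -0.001]
force: [0.2, -1.4, -1.4]
finger_gap: 0.556
finger_force: 36.4
```

>>> send_rows(
  steps=[
    [[0,0,0.05,0,0.3],[0,0,0.1,0,0.3],[0,0,0.13,0,0.3],[0,0,0.13,0,0.3],[0,0,0.1,0,0.3],[0,0,0.08,0,0.3],[0,0,0.05,0,0.3],[0,0,0.03,0,0.3],[0,0,0,0,0.3],[0,0,0,0,0.3]],
  ],
)

```text
time: 6.92
position: [0.4671, -0.0092, 0.0779]
eef_rot: [-0.467, -3.106, 0.0]
force: [0.1, 0.2, -0.6]
finger_gap: 0.555
finger_force: 36.4
```

```bash
python3 - <<'E'
from h import *
st=arm.state();print({k:np.round(st[k],4).tolist() for k in("time","position","eef_rot","force","finger_gap","finger_force")})
cv2.imwrite("pics/p1.png",np.hstack([cv2.resize(arm.capture("side")[130:290,160:360],(400,320)),cv2.resize(arm.capture("wrist"),(400,320))])[:,:,::-1])
E
```

```text
{'time': 6.9167, 'position': [0.4671, -0.0092, 0.0779], 'eef_rot': [-0.4671, -3.1062, 0.0002], 'force': [0.1369, 0.1744, -0.6176], 'finger_gap': 0.5549, 'finger_force': 36.3698}
```

View pics/p1.png

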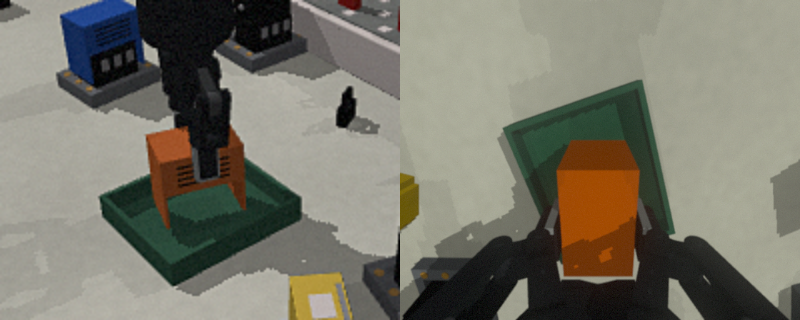

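The hood is inside the tray walls with its open side down, about 11 mm above the floor. I'll lower it gently.

>>> send_rows(
  steps=[
    [[0,0,0.02,0,0.3],[0,0,0.015,0,0.3],[0,0,0.01,0,0.3],[0,0,0,0,0.3],[0,0,0,0,0.3]],
  ],
)

```text
time: 7.43
position: [0.4666, -0.0084, 0.0692]
eef_rot: [-0.466, -3.107, -0.0]
force: [0.0, -0.3, -1.0]
finger_gap: 0.557
finger_force: 36.4
```

>>> send_rows(
  steps=[
    [[0,0,0.005,0,0.3],[0,0,0.004,0,0.3],[0,0,0,0,0.3],[0,0,0,0,0.3]],
  ],
)

```text
time: 7.77
position: [0.4667, -0.0085, 0.0675]
eef_rot: [0.466, 3.107, 0.0]
force: [0.3, 0.8, -0.6]
finger_gap: 0.555
finger_force: 36.4
```

>>> send_rows(
  steps=[
    [[0,0,0.004,0,0.3],[0,0,0,0,0.3],[0,0,0,0,0.3]],
  ],
)

```text
time: 8.02
position: [0.4668, -0.0085, 0.0671]
eef_rot: [0.466, 3.106, 0.0]
force: [-1.4, 0.5, 4.8]
finger_gap: 0.556
finger_force: 36.9
```

Contact shows as 4.8 N at the expected height of 0.067. Releasing gently.

>>> send_rows(
  steps=[
    [[0,0,0,0,0.57],[0,0,0,0,0.62],[0,0,0,0,0.7],[0,0,0,0,0.85],[0,0,0,0,1],[0,0,0,0,1],[0,0,0,0,1]],
  ],
)

```text
time: 8.6
position: [0.4667, -0.0085, 0.0666]
eef_rot: [-0.466, -3.107, -0.0]
force: [0.1, 0.5, -0.1]
finger_gap: 0.995
finger_force: 0.0
```

>>> send_rows(
  steps=[
    [[0,0,-0.05,0,1],[0,0,-0.1,0,1],[0,0,-0.15,0,1],[0,0,-0.15,0,1],[0,0,-0.15,0,1],[0,0,-0.15,0,1],[0,0,-0.1,0,1],[0,0,0,0,1],[0,0,0,0,1]],
  ],
)

```text
time: 9.35
position: [0.4672, -0.0086, 0.2377]
eef_rot: [0.465, 3.104, 0.0]
force: [-0.2, 0.4, -1.3]
finger_gap: 0.999
finger_force: 0.0
```

```bash
python3 - <<'E'
from h import *
st=arm.state();print({k:np.round(st[k],4).tolist() for k in("time","position","force","finger_gap","finger_force")})
b=arm.capture("side");i=arm.camera_info("side")
for c in blobs(mask(b,(3,150,40),(18,255,255)),300):
  p=cv2.approxPolyDP(c[:,0],3,True)[:,0]
  if 200<p[:,0].mean()<320 and p[:,1].mean()>140: print(p.tolist(),onplane(i,p,.075).round(3).tolist())
c=np.array([.4668,-.0085]);ux=np.array([.956,-.293]);uy=np.array([.293,.956])
print("expected",project(i,[[*(c+a*.037*ux+d*.024*uy),.075] for a,d in((1,1),(-1,1),(-1,-1),(1,-1))]).round(0).tolist())
cv2.imwrite("pics/e1.png",b[:,:,::-1])
E
```

```text
{'time': 9.35, 'position': [0.4672, -0.0086, 0.2377], 'force': [-0.2091, 0.4159, -1.3294], 'finger_gap': 0.9986, 'finger_force': 0.0}
[[272, 194], [233, 203], [236, 230], [244, 248], [244, 232], [272, 225], [282, 239], [281, 209]] [[0.507, 0.004, 0.075], [0.436, 0.025, 0.075], [0.399, -0.046, 0.075], [0.385, -0.092, 0.075], [0.406, -0.058, 0.075], [0.451, -0.072, 0.075], [0.442, -0.111, 0.075], [0.49, -0.044, 0.075]]
expected [[273.0, 194.0], [234.0, 202.0], [241.0, 217.0], [283.0, 207.0]]
```

View pics/e1.png

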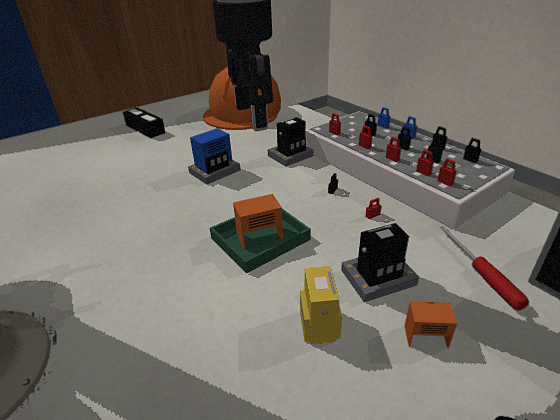

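The hood stands upright in the tray at (258,220), with its top corners within 2 px of where they should be for resting flat on the floor. The contactor is still seated at (383,252), the blue hood is untouched at (212,152), and the gripper is clear.

```bash
python3 -c "
from bench import arm
print(arm.hand_in())"
```

```text
the job is handed in; nothing more can be done
None
```

The orange hood now stands open side down, flat on the tray floor, its contactor is still seated in its socket, the blue-hooded one was not touched, and the job was handed in at about 9.4 s.

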